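# Line up the reagents by height beside the wash bottle

## Robot

A 6-joint arm with a two-finger parallel gripper is mounted at the origin on a cart in front of the work surface, level with it; the furniture and walls round the work are solid. World frame = base frame: x ahead of the robot, y to its left, z up, the work surface at z = 0. Lengths are in m, angles in rad, forces in N, time in s.
With the tool pointing down it reaches from about 0.375 to 0.9 m from the base axis. Payload 3.1 kg.
Tool frame: the origin (TCP) lies at the very end of the fingers, on their centre line; the grasp point (between the pads) lies 19 mm behind it; z points along the fingers, y is the line along which they close (so a half turn about z gives the same grasp; the last joint's range is limited). The gripper opens to 87 mm and grips with 3 to 60 N. Pads are 19 mm wide; open, the fingers measure 117 mm over their backs; the gripper's body (75 mm by 190 mm) begins 51 mm behind the grasp point.
Start: joints at [-1.375, 0.527, 1.433, -0, 1.181, -0.178], TCP at [0.229, -0.582, 0.223] pointing down, gripper open.
Joint ranges: [-3.08, 3.08], [-0.75, 2.2], [0.22, 2.44], [-1.43, 4.57], [0, 2.65], [-2.85, 2.85]. Speed limits (rad/s): [2.79, 2.79, 3.14, 3.14, 3.14, 3.14].

## Interface

Orientations are given as a unit quaternion [x, y, z, w].
In Python, from rig import robot gives the robot as it stands. The module is installed in compiled form; this text tells all that it offers.
- The arm moves only by the tool servo_tool, never from a script. Its argument "rows" is one flat list of numbers, 5 for each row, row after row: the closure, from -1 (fully open) to 1 (shut), so that 0 is half open, then the shift along the tool's x, y, z in m, then the turn about the tool's z in degrees. A call has 1 to 5 rows; each row shifts and turns the commanded pose from where the row before left it, along the tool's axes as they then stand; what a row does not reach is not made up. A row lasts 1/12 s, in which the tool goes at most 41.7 mm and 7.16 degrees, less where a joint would pass 70% of its speed; a pose out of reach is approached as far as the arm can. A call with a gripper value outside its range is refused whole. The fingers move at their own pace and stop on an object; "newtons" is the grip in N (left out, the last holds). Time passes only in rows, so rows that do not move let the fingers close. It gives the time, the measured TCP pose, the force, the opening and the grip force at its end, in the units of the state.
- robot.get_obs(): the state, without advancing time (a new reading comes with each control period).
- robot.camera(name): name is "side" or "top"; returns a dict with "pixels" (420x560x3 uint8, red, green, blue), "intrinsics" (3x3 intrinsics, pixels), "dist" ([k1, k2, p1, p2, k3] as OpenCV has them; the pictures are not rectified), "rvec" (rotation vector, rad) and "tvec" (3), from world to camera coordinates, as OpenCV has them. Camera axes: x right, y down, z forward; pixel columns grow to the right and rows downward; lengths in m; the calibration is good to about 2 mm. A picture is of the moment at which its call begins. There is no depth.
- robot.hand_in(): hands the job in; it is judged then, once.
Trained networks look in a picture, given as the dict that the camera call returned (one of the last four; its "shot" number tells which), for a name from the list of things; names that differ only in an ending like _2 or _b are one class to them, and where a whole thing is asked for, a point or a joint stands for the part that bears it (a point fixed in the world has none). Each returns a list of dicts, best first, with "score" (0 to 1); they miss things now and then, are a little off and sometimes report something else, mostly with a low value. They report only what shows in the picture. A call takes as long as a camera call. They do not tell look-alikes from the thing itself.
- robot.spot_in(picture, query): "at" ([x, y, z] in m, in world coordinates, good to about 4 mm: the middle of the surface that is visible of it).
- robot.outline_of(picture, query): "region" (420x560 bool, what is visible of it).
- robot.place_of(picture, query): "at" ([x, y, z] in m, in world coordinates, good to about 4 mm: a listed point, or the origin of a listed thing).
The state is a dict: "time": time; "q": joint angles; "joint_velocities": joint speeds; "joint_torque": joint torques, N m; "position": TCP position; "tool_rot": TCP orientation; "ft_force": force on the tool from outside, world axes, zero at the start; "moment": the same for the moment, N m; "grip_width": finger opening in m; "grip_force": force on a finger pad.
Only numpy, scipy, OpenCV 4.12 (cv2) and the standard library are available. Lean on these libraries where they do the work, as an engineer would, in place of code of your own. Each camera call takes 0.05 s, during which the arm holds its last target. There are 200 camera calls.

## Task

Take the two screw-top tubs and the two capped reagent bottles that stand behind the row of cork mats, to the left of the balance, and line them up on the four mats in order of height, one in the middle of each mat: the tallest on the mat next to the wash bottle, stepping down to the shortest at the far end. Keep them upright, and leave the wash bottle standing where it is.

Things in the scene. Friction and masses are not known exactly. Their poses are not given: they have to be found in the camera images.
- tub_small_centre (a point): the small screw-top tub (white, blue lid), round, 54 mm across at the lid (the top 16 mm) and 51 mm below it, 48 mm tall; the point is its centre, 24 mm above its underside; z up along its axis; grasp it across the lid and wall
- tub_large_centre (a point): the large screw-top tub (white, dark lid), round, 65 mm across, 75 mm tall; the point is its centre, 37.5 mm above its underside; z up along its axis; grasp it across the lid (the top 16 mm) and wall
- bottle_small_centre (a point): the small reagent bottle with a white screw cap, 104 mm tall, body 55 mm across; the cap is round, 36 mm across, the top 27 mm of the bottle, and fixed on, so the bottle can be lifted by it; the point is its centre, 52 mm above its underside; z up along its axis
- bottle_large_centre (a point): the large reagent bottle with a blue screw cap, 140 mm tall, body 68 mm across; the cap is round, 36 mm across, the top 27 mm of the bottle, and fixed on, so the bottle can be lifted by it; the point is its centre, 70 mm above its underside; z up along its axis
- mat_1: round cork mat fixed to the worktop, leftmost (largest y) in the row of four like mats about 110 mm apart, 90 mm across, 4 mm thick; origin at the centre of its underside, z up, its y axis along the row to the left
- mat_2: round cork mat fixed to the worktop, second from the left of four like mats about 110 mm apart, 90 mm across, 4 mm thick; origin at the centre of its underside, z up, its y axis along the row to the left
- mat_3: round cork mat fixed to the worktop, third from the left of four like mats about 110 mm apart, 90 mm across, 4 mm thick; origin at the centre of its underside, z up, its y axis along the row to the left
- mat_4: round cork mat fixed to the worktop, rightmost (smallest y) in the row of four like mats about 110 mm apart, 90 mm across, 4 mm thick; origin at the centre of its underside, z up, its y axis along the row to the left
- wash_bottle_centre (a point): tall plastic squeeze wash bottle (white, red cap, thin bent spout), 211 mm to the top of the spout, body 66 mm across with the spout overhanging to 48 mm from the axis; it stands loose about 135 mm beyond one end of the row of mats, the left (at larger y than all mats) or the right (at smaller y); the point is on its axis 74 mm above its underside; a bench timer lies beyond the other end
There are look-alikes about, which are no part of the job. Leave any blue look-alike of the mat_1 alone.

How it is judged:
By the outcome, as a careful person would: the job done as asked, in the order asked, and still so for the second after the job is handed in, with the robot touching nothing.
It also fails if it takes over 112 s, if anything falls off the work surface, if the arm or the gripper's body presses on something with over 40 N, if the wrist force passes 120 N, or if a joint passes its speed limit or range.

## Working session

There is one attempt and no reset: what is moved stays moved. The work goes in short steps, Python scripts to look and compute and a tool call to move; the robot and the scene stay as the last step left them, time stands still between calls to the robot, and variables do not carry over. Pictures are saved under pics/ and viewed, at most 14 in all, crops included, and the job is handed in when it is done.

Besides the shell and the picture viewer there is one more tool, called after "Call:" by a JSON object that holds its "method" and its "body", one argument or row to a line. servo_tool: Moves the arm, as the interface text tells. Its arguments: {"type":"object","properties":{"rows":{"type":"array","items":{"type":"number"}},"newtons":{"type":"number"}},"required":["rows"]}

```bash
mkdir -p pics
python3 - <<'E'
from rig import robot
import cv2
N=["tub_small_centre","tub_large_centre","bottle_small_centre","bottle_large_centre","mat_1","wash_bottle_centre"]
for c in("side","top"):
    p=robot.camera(c); cv2.imwrite(f"pics/{c}0.png",p["pixels"][:,:,::-1])
    for n in N:
        print(c,n,[([round(float(v),3) for v in d["at"]],round(d["score"],2)) for d in robot.place_of(p,n)])
o=robot.get_obs();print(o["time"],o["position"],o["tool_rot"],o["grip_width"])
E
```

```text
side tub_small_centre []
side tub_large_centre [([0.625, -0.134, 0.037], 0.85), ([0.458, -0.094, 0.0], 0.57)]
side bottle_small_centre [([0.614, 0.228, 0.049], 0.91), ([0.415, -0.336, 0.072], 0.53)]
side bottle_large_centre [([0.648, -0.016, 0.072], 0.93)]
side mat_1 [([0.478, 0.122, 0.001], 0.81), ([0.465, 0.009, 0.001], 0.79), ([0.457, -0.098, 0.002], 0.77), ([0.425, 0.393, 0.004], 0.65), ([0.446, -0.206, -0.003], 0.59)]
side wash_bottle_centre [([0.418, -0.335, 0.073], 0.56)]
top tub_small_centre [([0.658, 0.108, 0.022], 0.72)]
top tub_large_centre [([0.635, -0.143, 0.037], 0.9), ([0.448, -0.212, 0.0], 0.55), ([0.65, -0.013, 0.065], 0.45)]
top bottle_small_centre [([0.616, 0.225, 0.045], 0.79)]
top bottle_large_centre [([0.651, -0.015, 0.068], 0.9)]
top mat_1 [([0.481, 0.122, 0.003], 0.91), ([0.448, -0.207, 0.002], 0.91), ([0.463, 0.002, -0.004], 0.9), ([0.458, -0.098, -0.003], 0.81), ([0.426, 0.397, 0.002], 0.7)]
top wash_bottle_centre [([0.41, -0.34, 0.074], 0.65)]
0.7 [ 0.22882143 -0.58158409  0.22258792] [ 9.82489928e-01  1.86315699e-01 -7.30277220e-06  3.64968488e-05] 0.08680946643839636
```

View pics/side0.png

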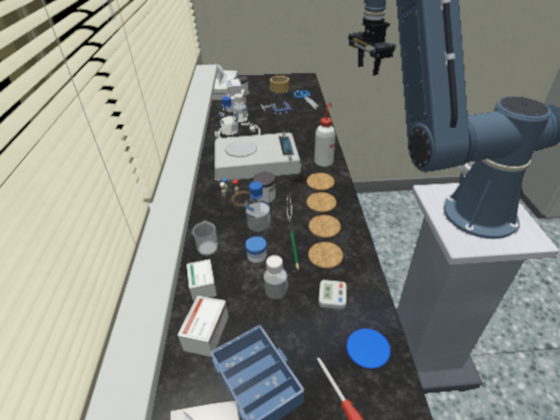

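View pics/top0.png

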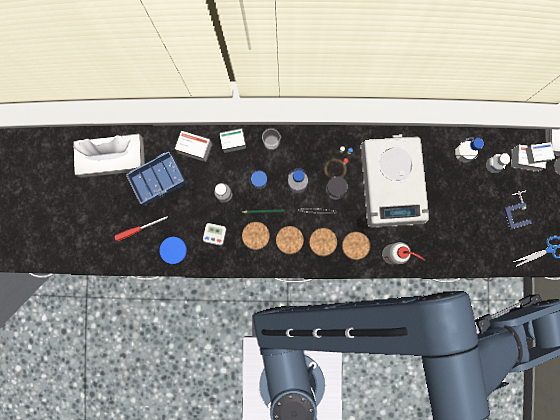

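Wash bottle stands at the right (side (325,142), top (398,253)), so mat_4 gets the large bottle, then mat_3 small bottle, mat_2 large tub and mat_1 small tub.
Candidates (top picture):
- Large bottle: (298,180), or the blue-capped one at (470,146) right of the balance.
- Small bottle: (223,190), or (498,160).
- Large tub: (337,187).
- Small tub: (260,179).
- Mats: the four cork ones at (255..356,240), not the blue disc at (173,250).

I choose the ones left of the balance.

```bash
cat > fit.py <<'E'
import numpy as np, cv2
from rig import robot
from scipy.optimize import minimize
# profiles: list of stacked cylinders (r, z0, z1)
P={"tub_small_centre":[(.0255,0,.032),(.027,.032,.048)],"tub_large_centre":[(.0325,0,.075)],
"bottle_small_centre":[(.0275,0,.06),(.018,.06,.104)],"bottle_large_centre":[(.034,0,.09),(.018,.09,.140)],"mat_1":[(.045,0,.004)]}
a=np.linspace(0,2*np.pi,40)
def proj(p,X): return cv2.projectPoints(np.array(X,float).reshape(-1,1,3),p["rvec"],p["tvec"],p["intrinsics"],p["dist"])[0].reshape(-1,2)
def render(p,n,x,y,z=0,S=4):
    m=np.zeros((420*S,560*S),np.uint8)
    for r,z0,z1 in P[n]:
        X=[(x+r*np.cos(t),y+r*np.sin(t),z+h) for t in a for h in(z0,z1)]
        cv2.fillConvexPoly(m,cv2.convexHull(((proj(p,X)+.5)*S).astype(np.int32)),1)
    return cv2.resize(m.astype(np.float32),(560,420),interpolation=cv2.INTER_AREA)
def fit(ps,n,x0,z=0,near=.05):
    M=[]
    for p in ps:
        r0=render(p,n,*x0,z); best=[(np.minimum(r0,d["region"]).sum()/np.maximum(r0,d["region"]).sum(),i,d) for i,d in enumerate(robot.outline_of(p,n))]
        if best and max(best)[0]>.25: M.append((p,max(best)[2]["region"].astype(np.float32)))
    def c(v): return -sum(np.minimum(r,m).sum()/np.maximum(r,m).sum() for p,m in M for r in[render(p,n,*v,z)])
    if not M: return None
    s=minimize(c,x0,method="Nelder-Mead",options=dict(initial_simplex=np.array(x0)+[[0,0],[.008,0],[0,.008]],xatol=2e-4))
    return s.x.round(4),round(-s.fun/len(M),2),len(M)
E
python3 - <<'E'
from fit import *
ps=[robot.camera(c) for c in("side","top")]
for n,x in[("tub_small_centre",(.658,.108)),("tub_large_centre",(.63,-.138)),("bottle_small_centre",(.615,.2265)),("bottle_large_centre",(.65,-.0155)),
 ("mat_1",(.48,.122)),("mat_1",(.464,.006)),("mat_1",(.458,-.098)),("mat_1",(.447,-.207))]:
    print(n,fit(ps,n,x),*[ (r:=fit([p],n,x)) and r[:2] for p in ps])
t=ps[1]["pixels"][120:270,190:440]; s=ps[0]["pixels"][150:300,180:360]; h=ps[0]["pixels"][0:100,330:430]
t=cv2.resize(t,(500,300)); s=cv2.resize(s,(360,300)); h=cv2.resize(h,(300,300))
o=np.zeros((600,800,3),np.uint8); o[:300,:500]=t; o[300:,:360]=s; o[300:,400:700]=h
cv2.imwrite("pics/crop1.png",o[:,:,::-1])
E
```

```text
tub_small_centre (array([0.6594, 0.109 ]), np.float64(0.89), 2) (array([0.6584, 0.1094]), np.float64(0.89)) (array([0.6609, 0.1083]), np.float64(0.9))
tub_large_centre (array([ 0.6292, -0.144 ]), np.float64(0.76), 2) (array([ 0.6285, -0.1453]), np.float64(0.69)) (array([ 0.6283, -0.1424]), np.float64(0.83))
bottle_small_centre (array([0.6136, 0.224 ]), np.float64(0.83), 2) (array([0.6129, 0.2255]), np.float64(0.87)) (array([0.6162, 0.2228]), np.float64(0.79))
bottle_large_centre (array([ 0.6499, -0.0165]), np.float64(0.76), 2) (array([ 0.6513, -0.0188]), np.float64(0.73)) (array([ 0.6506, -0.0162]), np.float64(0.78))
mat_1 (array([0.4768, 0.1208]), np.float64(0.93), 2) (array([0.4749, 0.1223]), np.float64(0.96)) (array([0.479 , 0.1201]), np.float64(0.96))
mat_1 (array([0.4651, 0.0092]), np.float64(0.94), 2) (array([0.4632, 0.0092]), np.float64(0.95)) (array([0.4671, 0.0089]), np.float64(0.96))
mat_1 (array([ 0.4588, -0.1002]), np.float64(0.92), 2) (array([ 0.4559, -0.0996]), np.float64(0.91)) (array([ 0.4602, -0.1013]), np.float64(0.95))
mat_1 (array([ 0.4473, -0.2061]), np.float64(0.92), 2) (array([ 0.4472, -0.206 ]), np.float64(0.94)) (array([ 0.4475, -0.2081]), np.float64(0.91))
```

View pics/crop1.png

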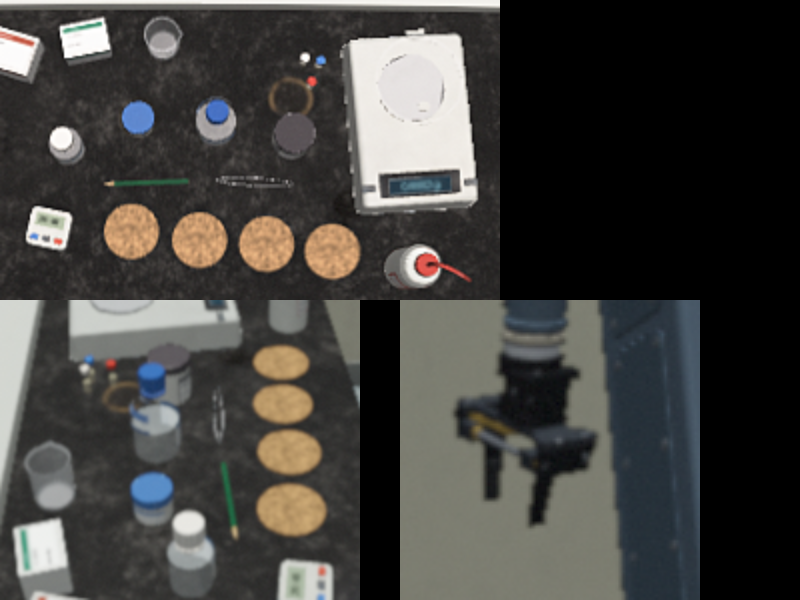

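The crop confirms the four targets: white cap (65,140), blue lid (138,118), blue cap (217,112), dark lid (294,135), all left of the balance, above the cork row. The wash bottle's spout points away from the mats. The gripper's long side lies along its closing line, so I'll close along x.

Call:
{"method": "servo_tool", "body": {
  "rows": [-1,0,0,-0.035,-6.85,-1,0,0,-0.035,-6.85,-1,0,0,-0.035,-6.85,-1,0,0,-0.035,-6.85,-1,0,0,0,-6.85],
  "newtons": 25
}}

```text
time: 2.82
position: [0.2297, -0.5852, 0.3715]
tool_rot: [0.883, 0.47, -0.002, 0.008]
ft_force: [0.9, -0.9, 1.3]
grip_width: 0.0869
grip_force: 0.0
```

Call:
{"method": "servo_tool", "body": {
  "rows": [-1,0,0,0,-6.85,-1,0,0,0,-6.85,-1,0,0,0,-6.85,-1,0,0,0,-6.85,-1,0,0,0,-6.85]
}}

```text
time: 3.23
position: [0.2288, -0.5815, 0.3625]
tool_rot: [0.705, 0.709, 0.0, -0.0]
ft_force: [-0.5, 1.0, 0.1]
grip_width: 0.0871
grip_force: 0.0
```

Call:
{"method": "servo_tool", "body": {
  "rows": [-1,0.0283,0.021,0,0,-1,0.0283,0.021,0,0,-1,0.0283,0.021,0,0,-1,0.0283,0.021,0,0,-1,0.0283,0.021,0,0]
}}

```text
time: 3.65
position: [0.3345, -0.4387, 0.3626]
tool_rot: [0.707, 0.707, 0.0, 0.0]
ft_force: [0.7, -0.3, 0.3]
grip_width: 0.0872
grip_force: 0.0
```

Call:
{"method": "servo_tool", "body": {
  "rows": [-1,0.0283,0.021,0,0,-1,0.0283,0.021,0,0,-1,0.0283,0.021,0,0,-1,0.0283,0.021,0,0,-1,0.0283,0.021,0,0]
}}

```text
time: 4.07
position: [0.4396, -0.2971, 0.3628]
tool_rot: [0.707, 0.707, 0.0, 0.0]
ft_force: [0.3, -1.2, -0.3]
grip_width: 0.0867
grip_force: 0.0
```

Call:
{"method": "servo_tool", "body": {
  "rows": [-1,0.0283,0.021,0,0,-1,0.0283,0.021,0,0,-1,0.0283,0.021,0,0,-1,0.0283,0.021,0,0,-1,0.0283,0.021,0,0]
}}

```text
time: 4.48
position: [0.5448, -0.1556, 0.3627]
tool_rot: [0.707, 0.707, 0.0, 0.0]
ft_force: [0.0, -1.0, -0.5]
grip_width: 0.0867
grip_force: 0.0
```

Call:
{"method": "servo_tool", "body": {
  "rows": [-1,0.0283,0.021,0,0,-1,0.0283,0.021,0,0,-1,0.0283,0.021,0,0,-1,0.0283,0.021,0,0,-1,0,0,0,0]
}}

```text
time: 4.9
position: [0.631, -0.0386, 0.3621]
tool_rot: [0.705, 0.709, 0.002, -0.0]
ft_force: [-0.3, -0.8, 0.1]
grip_width: 0.0867
grip_force: 0.0
```

Call:
{"method": "servo_tool", "body": {
  "rows": [-1,0.0135,0.011,0.03,0,-1,0.0135,0.011,0.03,0,-1,0,0,0.03,0,-1,0,0,0.03,0,-1,0,0,0,0]
}}

```text
time: 5.32
position: [0.6455, -0.0162, 0.2355]
tool_rot: [0.707, 0.707, -0.004, -0.006]
ft_force: [-0.7, -0.2, -0.6]
grip_width: 0.087
grip_force: 0.0
```

Call:
{"method": "servo_tool", "body": {
  "rows": [-1,0,0,0,0,-1,0,0,0,0,-1,0,0,0,0]
}}

```text
time: 5.57
position: [0.6517, -0.0177, 0.2454]
tool_rot: [0.707, 0.707, 0.001, 0.002]
ft_force: [0.4, -0.1, 0.2]
grip_width: 0.0871
grip_force: 0.0
```

Run:
```python
from fit import *
ps=[robot.camera(c) for c in("side","top")]
print(robot.get_obs()["position"])
s=ps[0]["pixels"][100:300,180:380]; t=ps[1]["pixels"][130:280,190:390]
o=np.zeros((400,800,3),np.uint8); o[:,:400]=cv2.resize(s,(400,400)); o[:300,400:]=cv2.resize(t,(400,300))
cv2.imwrite("pics/c2.png",o[:,:,::-1])
```

```text
[ 0.65133563 -0.0176111   0.24515021]
```

View pics/c2.png

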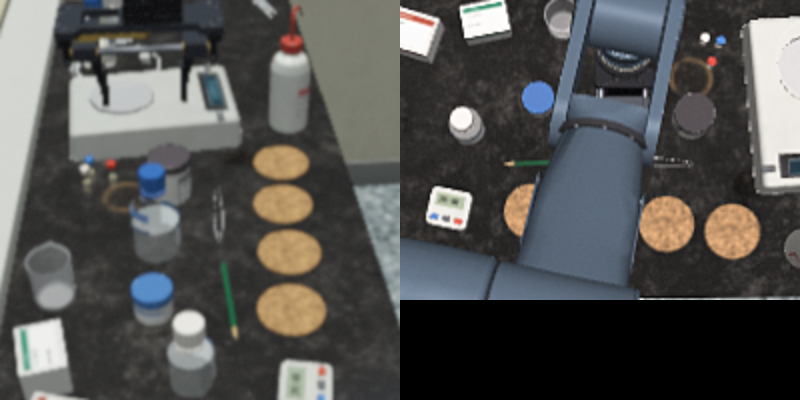

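The fingers at (103,85) and (185,85) straddle the large bottle's cap at (152,180), so I can descend, grip and lift a little.

Call:
{"method": "servo_tool", "body": {
  "rows": [-1,0,0,0.028,0,-1,0,0,0.028,0,-1,0,0,0.028,0,-1,0,0,0.028,0,-1,0,0,0.028,0]
}}

```text
time: 6.08
position: [0.6513, -0.0174, 0.1032]
tool_rot: [0.707, 0.707, 0.001, 0.002]
ft_force: [0.6, -0.7, 0.2]
grip_width: 0.0869
grip_force: 0.0
```

Call:
{"method": "servo_tool", "body": {
  "rows": [-1,0,0,0,0,-1,0,0,0,0,-1,0,0,0,0,1,0,0,0,0,1,0,0,0,0],
  "newtons": 30
}}

```text
time: 6.5
position: [0.6518, -0.0174, 0.1051]
tool_rot: [0.707, 0.707, 0.001, 0.002]
ft_force: [0.4, 0.1, 1.4]
grip_width: 0.0798
grip_force: 0.0
```

Call:
{"method": "servo_tool", "body": {
  "rows": [1,0,0,0,0,1,0,0,0,0,1,0,0,0,0,1,0,0,0,0,1,0,0,0,0]
}}

```text
time: 6.92
position: [0.6501, -0.0171, 0.1026]
tool_rot: [0.707, 0.707, 0.0, 0.0]
ft_force: [0.2, -0.2, -0.0]
grip_width: 0.048
grip_force: 0.0
```

Call:
{"method": "servo_tool", "body": {
  "rows": [1,0,0,0,0,1,0,0,0,0,1,0,0,-0.005,0,1,0,0,-0.01,0,1,0,0,-0.01,0]
}}

```text
time: 7.33
position: [0.6492, -0.0169, 0.1275]
tool_rot: [0.707, 0.707, -0.001, -0.001]
ft_force: [0.7, 0.8, -2.8]
grip_width: 0.04
grip_force: 26.6
```

Call:
{"method": "servo_tool", "body": {
  "rows": [1,0,0,0,0,1,0,0,-0.02,0,1,0,0,-0.03,0,1,0,0,-0.025,0,1,0,0,0,0]
}}

```text
time: 7.75
position: [0.654, -0.0177, 0.209]
tool_rot: [0.707, 0.707, 0.004, 0.005]
ft_force: [1.3, -0.6, -1.8]
grip_width: 0.0392
grip_force: 26.7
```

Call:
{"method": "servo_tool", "body": {
  "rows": [1,-0.01,-0.01,0,0,1,-0.018,-0.02,0,0,1,-0.018,-0.02,0,0,1,-0.018,-0.02,0,0,1,-0.018,-0.02,0,0]
}}

```text
time: 8.17
position: [0.5584, -0.0993, 0.2017]
tool_rot: [0.707, 0.707, -0.0, -0.001]
ft_force: [0.9, -0.8, -2.5]
grip_width: 0.0392
grip_force: 26.6
```

Call:
{"method": "servo_tool", "body": {
  "rows": [1,-0.02,-0.02,0,0,1,-0.018,-0.02,0,0,1,-0.018,-0.02,0,0,1,-0.018,-0.02,0,0,1,-0.018,-0.02,0,0]
}}

```text
time: 8.58
position: [0.4585, -0.1914, 0.202]
tool_rot: [0.707, 0.707, -0.0, -0.0]
ft_force: [0.8, -0.6, -3.4]
grip_width: 0.0392
grip_force: 26.6
```

Call:
{"method": "servo_tool", "body": {
  "rows": [1,-0.01,-0.01,0,0,1,0,0,0,0,1,0,0,0,0,1,0,0,0,0,1,0,0,0,0]
}}

```text
time: 9.0
position: [0.4506, -0.2004, 0.2024]
tool_rot: [0.707, 0.707, 0.0, 0.0]
ft_force: [0.6, 0.0, -3.1]
grip_width: 0.0388
grip_force: 26.6
```

Run:
```python
from fit import *
ps=[robot.camera(c) for c in("side","top")]
o=robot.get_obs();print(o["position"],o["grip_width"],o["grip_force"],o["ft_force"])
s=ps[0]["pixels"][60:260,180:380]
cv2.imwrite("pics/c3.png",cv2.resize(s,(400,400))[:,:,::-1])
```

```text
[ 0.45060764 -0.20027894  0.20244346] 0.039075383475235176 26.616662400774658 [ 0.3221916  -0.38725922 -2.88574258]
```

View pics/c3.png

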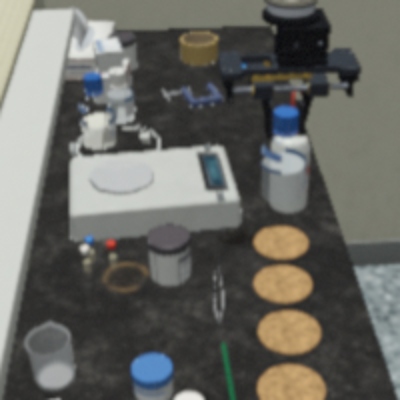

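The bottle hangs upright over mat_4 (cap at (286,120)). Trim the position and lower it.

Call:
{"method": "servo_tool", "body": {
  "rows": [1,-0.007,-0.003,0.02,0,1,0,0,0.025,0,1,0,0,0.02,0,1,0,0,0.015,0,1,0,0,0.005,0]
}}

```text
time: 9.52
position: [0.4463, -0.2067, 0.1154]
tool_rot: [0.707, 0.707, -0.0, -0.002]
ft_force: [-0.3, -0.3, -2.7]
grip_width: 0.0388
grip_force: 26.6
```

Call:
{"method": "servo_tool", "body": {
  "rows": [1,0,0,0,0,1,0,0,0.003,0,1,0,0,0.002,0,1,0,0,0,0,1,0,0,0,0]
}}

```text
time: 9.93
position: [0.4474, -0.2082, 0.1132]
tool_rot: [0.707, 0.707, 0.0, 0.001]
ft_force: [-0.6, -0.7, -3.1]
grip_width: 0.0388
grip_force: 26.6
```

Call:
{"method": "servo_tool", "body": {
  "rows": [1,0,0,0.002,0,1,0,0,0,0,1,0,0,0,0,1,0,0,0,0]
}}

```text
time: 10.27
position: [0.447, -0.208, 0.1107]
tool_rot: [0.707, 0.707, 0.0, 0.0]
ft_force: [0.6, 0.3, -3.1]
grip_width: 0.0391
grip_force: 26.6
```

Call:
{"method": "servo_tool", "body": {
  "rows": [1,0,0,0.0015,0,1,0,0,0,0,1,0,0,0,0]
}}

```text
time: 10.52
position: [0.4469, -0.2079, 0.1089]
tool_rot: [0.707, 0.707, -0.0, -0.0]
ft_force: [-0.1, -0.2, -2.7]
grip_width: 0.0391
grip_force: 26.6
```

Call:
{"method": "servo_tool", "body": {
  "rows": [1,0,0,0.0015,0,1,0,0,0,0,1,0,0,0,0]
}}

```text
time: 10.77
position: [0.4469, -0.2079, 0.1074]
tool_rot: [0.707, 0.707, -0.0, -0.0]
ft_force: [0.1, 0.3, -3.5]
grip_width: 0.0389
grip_force: 26.6
```

Call:
{"method": "servo_tool", "body": {
  "rows": [1,0,0,0.001,0,1,0,0,0,0,1,0,0,0,0]
}}

```text
time: 11.02
position: [0.4472, -0.2082, 0.1067]
tool_rot: [0.707, 0.707, -0.0, 0.0]
ft_force: [-0.4, -1.2, -1.5]
grip_width: 0.0389
grip_force: 27.0
```

Call:
{"method": "servo_tool", "body": {
  "rows": [1,0,0,0.001,0,1,0,0,0,0,0.2,0,0,0,0,-0.2,0,0,0,0,-0.5,0,0,0,0]
}}

```text
time: 11.43
position: [0.4474, -0.2084, 0.1061]
tool_rot: [0.707, 0.707, 0.0, 0.001]
ft_force: [-0.6, 1.2, 0.4]
grip_width: 0.0463
grip_force: 0.0
```

Call:
{"method": "servo_tool", "body": {
  "rows": [-0.5,0,0,0,0,-0.5,0,0,0,0,-0.5,0,0,-0.01,0,-0.5,0,0,-0.03,0,-1,0,0,-0.035,0]
}}

```text
time: 11.85
position: [0.4454, -0.2067, 0.1794]
tool_rot: [0.707, 0.707, -0.0, -0.003]
ft_force: [1.0, -0.9, 0.3]
grip_width: 0.0672
grip_force: 0.0
```

Call:
{"method": "servo_tool", "body": {
  "rows": [-1,0,0,-0.035,0,-1,0,0,-0.03,0,-1,0,0,0,0,-1,0,0,0,0]
}}

```text
time: 12.18
position: [0.4478, -0.2085, 0.2472]
tool_rot: [0.707, 0.707, 0.0, 0.002]
ft_force: [-0.8, 0.3, -0.2]
grip_width: 0.0851
grip_force: 0.0
```

Call:
{"method": "servo_tool", "body": {
  "rows": [-1,0.031,0.012,0,0,-1,0.031,0.012,0,0,-1,0.031,0.012,0,0,-1,0.031,0.012,0,0,-1,0.031,0.012,0,0]
}}

```text
time: 12.6
position: [0.506, -0.0512, 0.2434]
tool_rot: [0.707, 0.707, -0.001, -0.002]
ft_force: [-0.4, -0.6, 0.2]
grip_width: 0.0873
grip_force: 0.0
```

Call:
{"method": "servo_tool", "body": {
  "rows": [-1,0.031,0.012,0,0,-1,0.031,0.012,0,0,-1,0.031,0.012,0,0,-1,0.031,0.012,0,0,-1,0.031,0.012,0,0]
}}

```text
time: 13.02
position: [0.566, 0.1037, 0.243]
tool_rot: [0.707, 0.707, -0.002, -0.002]
ft_force: [0.4, -0.2, -0.4]
grip_width: 0.087
grip_force: 0.0
```

Call:
{"method": "servo_tool", "body": {
  "rows": [-1,0.031,0.012,0,0,-1,0.031,0.012,0,0,-1,0.031,0.012,0,0,-1,0.03,0.012,0,0,-1,0,0,0,0]
}}

```text
time: 13.43
position: [0.6156, 0.2303, 0.2426]
tool_rot: [0.706, 0.709, 0.0, -0.002]
ft_force: [-0.0, -0.0, -0.2]
grip_width: 0.0874
grip_force: 0.0
```

Call:
{"method": "servo_tool", "body": {
  "rows": [-1,0,0,0.03,0,-1,0,0,0.02,0,-1,0,0,0,0,-1,0,0,0,0,-1,0,0,0,0]
}}

```text
time: 13.85
position: [0.6153, 0.2245, 0.1954]
tool_rot: [0.707, 0.707, -0.0, -0.0]
ft_force: [0.2, -0.1, -0.7]
grip_width: 0.0872
grip_force: 0.0
```

Run:
```python
from fit import *
ps=[robot.camera(c) for c in("side","top")]
print(robot.get_obs()["position"])
print(fit(ps,"bottle_large_centre",(.4475,-.207),.004))
print(fit(ps[:1],"bottle_small_centre",(.614,.224)))
s=ps[0]["pixels"][100:300,180:380]; t=ps[1]["pixels"][130:280,190:440]
o=np.zeros((400,800,3),np.uint8); o[:,:400]=cv2.resize(s,(400,400)); o[:240,400:]=cv2.resize(t,(400,240))
cv2.imwrite("pics/c4.png",o[:,:,::-1])
```

```text
[0.6161157  0.22476203 0.19683853]
(array([ 0.447 , -0.2115]), np.float64(0.73), 2)
(array([0.6117, 0.2249]), np.float64(0.9), 1)
```

View pics/c4.png

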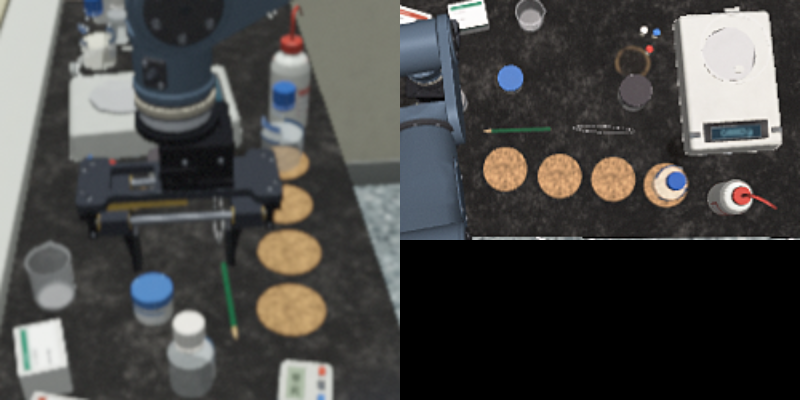

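The large bottle stands on mat_4 (side (284,110)), and the fingers (133,250) and (232,240) straddle the small bottle's white cap at (188,325). I can descend and grip.

Call:
{"method": "servo_tool", "body": {
  "rows": [-1,0,0,0.027,0,-1,0,0,0.03,0,-1,0,0,0.03,0,-1,0,0,0.025,0,-1,0,0,0.015,0]
}}

```text
time: 14.52
position: [0.6138, 0.2246, 0.0663]
tool_rot: [0.707, 0.707, -0.001, -0.001]
ft_force: [-0.9, 0.2, 0.7]
grip_width: 0.0873
grip_force: 0.0
```

Call:
{"method": "servo_tool", "body": {
  "rows": [-1,0,0,0,0,1,0,0,0,0,1,0,0,0,0,1,0,0,0,0,1,0,0,0,0]
}}

```text
time: 14.93
position: [0.6164, 0.2252, 0.0705]
tool_rot: [0.707, 0.707, 0.001, 0.001]
ft_force: [-0.3, 0.4, 0.0]
grip_width: 0.068
grip_force: 0.0
```

Call:
{"method": "servo_tool", "body": {
  "rows": [1,0,0,0,0,1,0,0,0,0,1,0,0,0,0,1,0,0,0,0,1,0,0,0,0]
}}

```text
time: 15.35
position: [0.6148, 0.2249, 0.0686]
tool_rot: [0.707, 0.707, -0.0, -0.0]
ft_force: [-0.5, 0.1, 1.0]
grip_width: 0.0396
grip_force: 26.9
```

Call:
{"method": "servo_tool", "body": {
  "rows": [1,0,0,-0.01,0,1,0,0,-0.025,0,1,0,0,-0.03,0,1,0,0,-0.025,0,1,0,0,-0.01,0]
}}

```text
time: 15.77
position: [0.6176, 0.2255, 0.173]
tool_rot: [0.707, 0.707, 0.003, 0.002]
ft_force: [1.3, 0.4, 0.5]
grip_width: 0.0398
grip_force: 26.3
```

Call:
{"method": "servo_tool", "body": {
  "rows": [1,-0.0125,-0.006,0,0,1,-0.023,-0.0112,0,0,1,-0.023,-0.0112,0,0,1,-0.023,-0.0112,0,0,1,-0.023,-0.0112,0,0]
}}

```text
time: 16.18
position: [0.5632, 0.1196, 0.1681]
tool_rot: [0.707, 0.707, -0.0, -0.0]
ft_force: [0.6, -0.6, -1.5]
grip_width: 0.0397
grip_force: 26.3
```

Call:
{"method": "servo_tool", "body": {
  "rows": [1,-0.023,-0.0112,0,0,1,-0.023,-0.0112,0,0,1,-0.023,-0.0112,0,0,1,-0.023,-0.0112,0,0,1,-0.023,-0.0112,0,0]
}}

```text
time: 16.6
position: [0.5073, 0.0046, 0.1683]
tool_rot: [0.707, 0.707, -0.0, -0.0]
ft_force: [0.1, -0.5, -1.2]
grip_width: 0.0395
grip_force: 26.3
```

Call:
{"method": "servo_tool", "body": {
  "rows": [1,-0.023,-0.0112,0,0,1,-0.023,-0.0112,0,0,1,-0.023,-0.0112,0,0,1,-0.023,-0.0112,0,0,1,-0.0125,-0.006,0,0]
}}

```text
time: 17.02
position: [0.456, -0.1008, 0.1683]
tool_rot: [0.708, 0.706, -0.001, -0.0]
ft_force: [-0.2, 0.4, -2.1]
grip_width: 0.0397
grip_force: 26.3
```

Call:
{"method": "servo_tool", "body": {
  "rows": [1,0,0,0,0,1,0,0,0,0,1,0,0,0,0,1,0,0,0,0]
}}

```text
time: 17.35
position: [0.4577, -0.0982, 0.1685]
tool_rot: [0.707, 0.707, 0.0, -0.0]
ft_force: [-0.0, 0.3, -1.0]
grip_width: 0.0395
grip_force: 26.3
```

Call:
{"method": "servo_tool", "body": {
  "rows": [1,-0.001,0,0.02,0,1,0,0,0.03,0,1,0,0,0.025,0,1,0,0,0.015,0,1,0,0,0.003,0]
}}

```text
time: 17.77
position: [0.4562, -0.0984, 0.0732]
tool_rot: [0.707, 0.708, -0.001, -0.002]
ft_force: [-0.9, 0.7, -1.7]
grip_width: 0.0397
grip_force: 26.3
```

Call:
{"method": "servo_tool", "body": {
  "rows": [1,0,0,0,0,1,0,0,0,0,1,0,0,0.0015,0,1,0,0,0,0,1,0,0,0,0]
}}

```text
time: 18.18
position: [0.458, -0.1002, 0.0749]
tool_rot: [0.707, 0.707, 0.0, 0.001]
ft_force: [-0.4, -0.2, -0.8]
grip_width: 0.0399
grip_force: 26.3
```

Call:
{"method": "servo_tool", "body": {
  "rows": [1,0,0,0.0015,0,1,0,0,0,0,1,0,0,0,0]
}}

```text
time: 18.43
position: [0.4579, -0.1003, 0.0729]
tool_rot: [0.707, 0.707, 0.0, 0.001]
ft_force: [0.7, -0.6, 0.6]
grip_width: 0.0394
grip_force: 26.8
```

Call:
{"method": "servo_tool", "body": {
  "rows": [1,0,0,0.001,0,1,0,0,0,0,1,0,0,0,0]
}}

```text
time: 18.68
position: [0.4582, -0.101, 0.0726]
tool_rot: [0.707, 0.707, -0.0, 0.001]
ft_force: [-1.7, -2.7, 7.7]
grip_width: 0.0397
grip_force: 28.5
```

Call:
{"method": "servo_tool", "body": {
  "rows": [1,0,0,-0.0005,0,0.2,0,0,0,0,-0.2,0,0,0,0,-0.5,0,0,0,0,-0.5,0,0,0,0]
}}

```text
time: 19.1
position: [0.4572, -0.0998, 0.0719]
tool_rot: [0.707, 0.707, 0.0, -0.0]
ft_force: [0.7, -0.8, 0.4]
grip_width: 0.0526
grip_force: 0.0
```

Call:
{"method": "servo_tool", "body": {
  "rows": [-0.5,0,0,0,0,-0.5,0,0,-0.01,0,-0.5,0,0,-0.03,0,-1,0,0,-0.04,0,-1,0,0,-0.04,0]
}}

```text
time: 19.52
position: [0.4562, -0.0992, 0.1922]
tool_rot: [0.707, 0.707, -0.001, -0.002]
ft_force: [1.4, 0.8, 0.5]
grip_width: 0.0717
grip_force: 0.0
```

Call:
{"method": "servo_tool", "body": {
  "rows": [-1,0,0,-0.04,0,-1,-0.009,0.034,0,0,-1,-0.009,0.034,0,0,-1,-0.009,0.034,0,0,-1,-0.008,0.034,0,0]
}}

```text
time: 19.93
position: [0.5945, -0.1351, 0.2324]
tool_rot: [0.707, 0.707, 0.0, 0.0]
ft_force: [0.8, -0.7, -0.2]
grip_width: 0.0864
grip_force: 0.0
```

Call:
{"method": "servo_tool", "body": {
  "rows": [-1,-0.008,0.034,0,0,-1,0,0,0,0,-1,0,0,0,0,-1,0,0,0,0,-1,0,0,0,0]
}}

```text
time: 20.35
position: [0.6258, -0.1423, 0.2314]
tool_rot: [0.707, 0.707, -0.0, -0.001]
ft_force: [-0.6, 0.2, -0.7]
grip_width: 0.0872
grip_force: 0.0
```

Run:
```python
from fit import *
ps=[robot.camera(c) for c in("side","top")]
print(robot.get_obs()["position"])
print(fit(ps[:1],"bottle_large_centre",(.4475,-.207),.004),fit(ps,"bottle_small_centre",(.458,-.1),.004))
print(fit(ps[:1],"tub_large_centre",(.629,-.1435)))
s=ps[0]["pixels"][100:300,180:380]; t=ps[1]["pixels"][130:280,190:440]
o=np.zeros((400,800,3),np.uint8); o[:,:400]=cv2.resize(s,(400,400)); o[:240,400:]=cv2.resize(t,(400,240))
cv2.imwrite("pics/c5.png",o[:,:,::-1])
```

```text
[ 0.62614456 -0.14258158  0.23211668]
(array([ 0.4445, -0.2162]), np.float64(0.51), 1) (array([ 0.4561, -0.1027]), np.float64(0.87), 1)
(array([ 0.6293, -0.1467]), np.float64(0.81), 1)
```

View pics/c5.png

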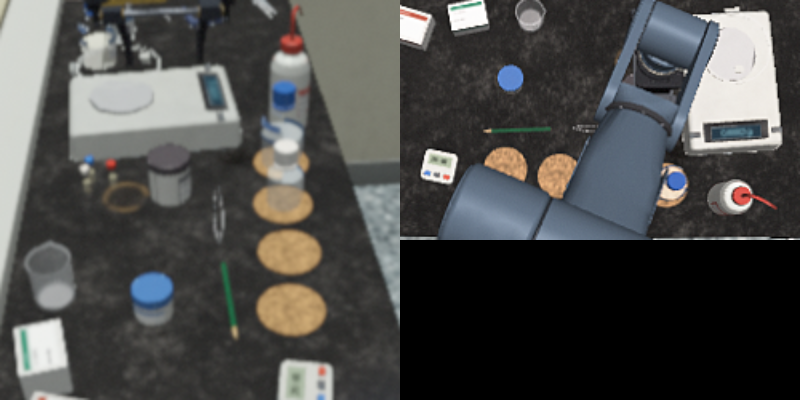

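Small bottle is on mat_3 (285,175) and the large tub (168,175) now shows in full under the open fingers. Descend to it.

Call:
{"method": "servo_tool", "body": {
  "rows": [-1,-0.002,0.003,0.035,0,-1,0,0,0.035,0,-1,0,0,0.035,0,-1,0,0,0.02,0,-1,0,0,0,0]
}}

```text
time: 21.07
position: [0.6265, -0.1436, 0.102]
tool_rot: [0.707, 0.707, -0.002, -0.005]
ft_force: [0.2, 0.9, -0.3]
grip_width: 0.0873
grip_force: 0.0
```

Call:
{"method": "servo_tool", "body": {
  "rows": [-1,0,0,0.02,0,-1,0,0,0.02,0,-1,0,0,0.015,0,-1,0,0,0.011,0,-1,0,0,0,0]
}}

```text
time: 21.48
position: [0.6298, -0.1448, 0.0401]
tool_rot: [0.707, 0.707, -0.0, -0.001]
ft_force: [0.2, -0.5, 0.0]
grip_width: 0.0871
grip_force: 0.0
```

Call:
{"method": "servo_tool", "body": {
  "rows": [-1,0,0,0,0,1,0,0,0,0,1,0,0,0,0,1,0,0,0,0,1,0,0,0,0]
}}

```text
time: 21.9
position: [0.631, -0.1453, 0.042]
tool_rot: [0.707, 0.707, 0.0, 0.001]
ft_force: [-0.3, -0.6, -0.6]
grip_width: 0.0679
grip_force: 0.0
```

Call:
{"method": "servo_tool", "body": {
  "rows": [1,0,0,0,0,1,0,0,0,0,1,0,0,0,0]
}}

```text
time: 22.15
position: [0.6306, -0.1452, 0.0417]
tool_rot: [0.707, 0.707, 0.0, 0.0]
ft_force: [-0.8, -0.4, 4.1]
grip_width: 0.0623
grip_force: 30.0
```

Call:
{"method": "servo_tool", "body": {
  "rows": [1,0,0,-0.01,0,1,0,0,-0.025,0,1,0,0,-0.03,0,1,0,0,-0.025,0,1,0,0,0,0]
}}

```text
time: 22.57
position: [0.634, -0.1464, 0.1371]
tool_rot: [0.707, 0.707, 0.002, 0.005]
ft_force: [0.8, 0.1, 0.9]
grip_width: 0.0626
grip_force: 30.0
```

Call:
{"method": "servo_tool", "body": {
  "rows": [1,0,0,0,0,1,0,0,0,0,1,0,0,0,0]
}}

```text
time: 22.82
position: [0.6291, -0.1445, 0.1296]
tool_rot: [0.707, 0.707, -0.001, -0.002]
ft_force: [-0.2, 0.8, -0.4]
grip_width: 0.0622
grip_force: 30.0
```

Run:
```python
from fit import *
ps=[robot.camera(c) for c in("side","top")]
o=robot.get_obs();p=o["position"];print(p,o["ft_force"],o["grip_width"],o["moment"])
print(fit(ps[:1],"tub_large_centre",p[:2],p[2]-.0417))
s=ps[0]["pixels"][80:280,180:380]
cv2.imwrite("pics/c6.png",cv2.resize(s,(400,400))[:,:,::-1])
```

```text
[ 0.62932657 -0.14462378  0.12937471] [ 0.49077559 -0.35184808 -1.31452395] 0.06250756984041901 [ 0.00711105 -0.05495183  0.0259767 ]
(array([ 0.6279, -0.1449]), np.float64(0.87), 1)
```

View pics/c6.png

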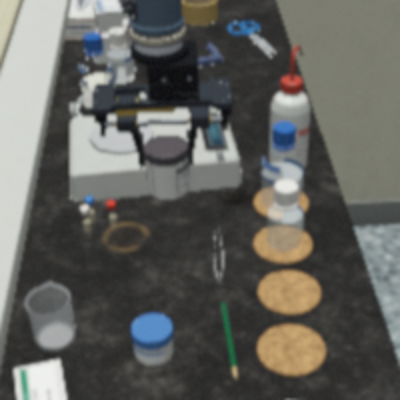

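Tub is held upright and centred (168,165). Carry it to mat_2, y first.

Call:
{"method": "servo_tool", "body": {
  "rows": [1,0.012,0,-0.01,0,1,0.024,0,-0.01,0,1,0.024,-0.01,0,0,1,0.024,-0.02,0,0,1,0.024,-0.02,0,0]
}}

```text
time: 23.38
position: [0.5803, -0.0354, 0.1516]
tool_rot: [0.707, 0.707, 0.0, 0.0]
ft_force: [-0.3, -0.1, -1.2]
grip_width: 0.0624
grip_force: 30.0
```

Call:
{"method": "servo_tool", "body": {
  "rows": [1,0.024,-0.02,0,0,1,0.022,-0.02,0,0,1,0,-0.025,0,0,1,0,-0.025,0,0,1,0,-0.023,0,0]
}}

```text
time: 23.8
position: [0.4658, 0.0105, 0.1515]
tool_rot: [0.707, 0.708, 0.0, -0.0]
ft_force: [0.5, -0.0, -0.3]
grip_width: 0.0623
grip_force: 30.0
```

Call:
{"method": "servo_tool", "body": {
  "rows": [1,0,0,0,0,1,0,0,0,0,1,0,0,0,0,1,0,0,0,0]
}}

```text
time: 24.13
position: [0.4693, 0.0089, 0.1515]
tool_rot: [0.707, 0.707, 0.001, 0.001]
ft_force: [-0.4, 0.2, -0.8]
grip_width: 0.0624
grip_force: 30.0
```

Call:
{"method": "servo_tool", "body": {
  "rows": [1,0,-0.002,0.02,0,1,0,0,0.035,0,1,0,0,0.03,0,1,0,0,0.015,0,1,0,0,0.003,0]
}}

```text
time: 24.55
position: [0.4649, 0.0091, 0.0456]
tool_rot: [0.707, 0.707, -0.001, -0.002]
ft_force: [-3.2, -0.0, 12.9]
grip_width: 0.0624
grip_force: 30.1
```

Call:
{"method": "servo_tool", "body": {
  "rows": [1,0,0,0,0,1,0,0,0,0,1,0,0,0.0015,0,1,0,0,0,0,1,0,0,0,0]
}}

```text
time: 24.97
position: [0.4662, 0.0089, 0.0473]
tool_rot: [0.707, 0.707, 0.001, 0.001]
ft_force: [-0.1, -1.0, -1.1]
grip_width: 0.0618
grip_force: 30.0
```

Call:
{"method": "servo_tool", "body": {
  "rows": [1,0,0,0.0015,0,1,0,0,0,0,1,0,0,0,0]
}}

```text
time: 25.22
position: [0.4661, 0.0089, 0.0456]
tool_rot: [0.707, 0.707, 0.0, 0.001]
ft_force: [-0.4, 0.3, 4.4]
grip_width: 0.0622
grip_force: 30.0
```

Call:
{"method": "servo_tool", "body": {
  "rows": [0.1,0,0,0,0,-0.5,0,0,0,0,-1,0,0,0,0,-1,0,0,0,0,-1,0,0,0,0]
}}

```text
time: 25.63
position: [0.4652, 0.0091, 0.0448]
tool_rot: [0.707, 0.707, -0.0, -0.0]
ft_force: [0.0, 0.4, -1.0]
grip_width: 0.0779
grip_force: 0.0
```

Call:
{"method": "servo_tool", "body": {
  "rows": [-1,0,0,-0.01,0,-1,0,0,-0.03,0,-1,0,0,-0.04,0,-1,0,0,-0.04,0,-1,0,0,-0.03,0]
}}

```text
time: 26.05
position: [0.4657, 0.009, 0.1975]
tool_rot: [0.707, 0.707, 0.0, 0.001]
ft_force: [1.1, -0.2, -0.5]
grip_width: 0.0867
grip_force: 0.0
```

Call:
{"method": "servo_tool", "body": {
  "rows": [-1,0.0167,0.0323,0,0,-1,0.0167,0.0323,0,0,-1,0.0167,0.0323,0,0,-1,0.0167,0.0323,0,0,-1,0.0167,0.0323,0,0]
}}

```text
time: 26.47
position: [0.6279, 0.0934, 0.1949]
tool_rot: [0.707, 0.707, -0.0, -0.0]
ft_force: [-0.6, -0.4, 0.1]
grip_width: 0.0871
grip_force: 0.0
```

Call:
{"method": "servo_tool", "body": {
  "rows": [-1,0.0167,0.0323,0,0,-1,0,0,0,7,-1,0,0,0,7,-1,0,0,0,7,-1,0,0,0,7]
}}

```text
time: 26.88
position: [0.6588, 0.1093, 0.1939]
tool_rot: [0.859, 0.512, -0.001, -0.001]
ft_force: [0.2, 0.1, -0.8]
grip_width: 0.0868
grip_force: 0.0
```

Call:
{"method": "servo_tool", "body": {
  "rows": [-1,0,0,0,7,-1,0,0,0,7,-1,0,0,0,7,-1,0,0,0,7,-1,0,0,0,7]
}}

```text
time: 27.3
position: [0.6587, 0.1091, 0.1942]
tool_rot: [0.973, 0.23, -0.001, -0.0]
ft_force: [-0.1, -0.3, -0.6]
grip_width: 0.0871
grip_force: 0.0
```

Call:
{"method": "servo_tool", "body": {
  "rows": [-1,0,0,0,7,-1,0,0,0,7,-1,0,0,0,7,-1,0,0,0,6,-1,0,0,0,0]
}}

```text
time: 27.72
position: [0.6588, 0.1091, 0.1943]
tool_rot: [1.0, -0.001, -0.001, 0.0]
ft_force: [-0.1, 0.7, 0.0]
grip_width: 0.087
grip_force: 0.0
```

Call:
{"method": "servo_tool", "body": {
  "rows": [-1,0,0,0,0,-1,0,0,0,0]
}}

```text
time: 27.88
position: [0.6591, 0.1091, 0.1947]
tool_rot: [1.0, 0.001, -0.0, 0.0]
ft_force: [-0.7, 0.8, -0.3]
grip_width: 0.0872
grip_force: 0.0
```

Run:
```python
from fit import *
ps=[robot.camera(c) for c in("side","top")]
print(robot.get_obs()["position"])
for n,x,z in[("bottle_small_centre",(.458,-.1),.004),("tub_large_centre",(.4665,.009),.004),("tub_small_centre",(.6597,.1088),0)]: print(n,[fit([p],n,x,z) for p in ps])
s=ps[0]["pixels"][80:280,180:380]; t=ps[1]["pixels"][130:280,190:440]
o=np.zeros((400,800,3),np.uint8); o[:,:400]=cv2.resize(s,(400,400)); o[:240,400:]=cv2.resize(t,(400,240))
cv2.imwrite("pics/c7.png",o[:,:,::-1])
```

```text
[0.65918465 0.10912189 0.19482922]
bottle_small_centre [(array([ 0.4578, -0.1013]), np.float64(0.64), 1), (array([ 0.4581, -0.1019]), np.float64(0.8), 1)]
tub_large_centre [(array([0.4638, 0.0119]), np.float64(0.92), 1), (array([0.468 , 0.0129]), np.float64(0.93), 1)]
tub_small_centre [None, None]
```

View pics/c7.png

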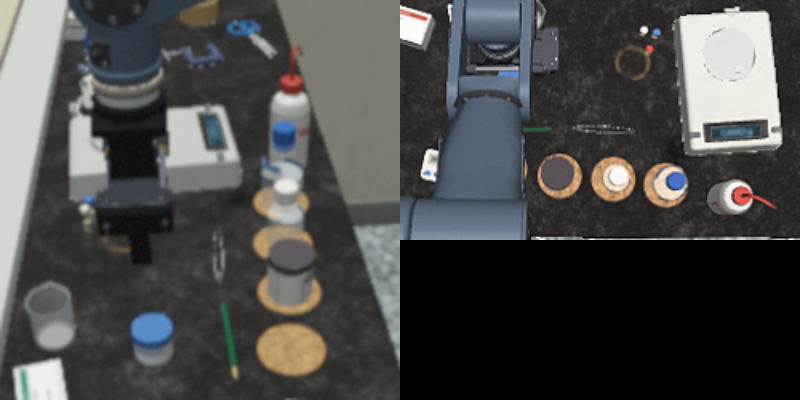

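Large tub on mat_2 (290,272), and the small tub (152,338) sits right below the fingers. Descend and grip.

Call:
{"method": "servo_tool", "body": {
  "rows": [-1,0,0,0.035,0,-1,0,0,0.035,0,-1,0,0,0.035,0,-1,0,0,0.025,0,-1,0,0,0,0]
}}

```text
time: 28.7
position: [0.6546, 0.109, 0.059]
tool_rot: [1.0, -0.0, -0.006, 0.0]
ft_force: [-0.9, 0.1, -0.3]
grip_width: 0.0871
grip_force: 0.0
```

Call:
{"method": "servo_tool", "body": {
  "rows": [-1,0,0,0.02,0,-1,0,0,0.015,0,-1,0,0,0.01,0,-1,0,0,0.006,0,-1,0,0,0,0]
}}

```text
time: 29.12
position: [0.6592, 0.1091, 0.0138]
tool_rot: [1.0, -0.0, -0.0, -0.0]
ft_force: [0.4, 0.2, -0.2]
grip_width: 0.087
grip_force: 0.0
```

Call:
{"method": "servo_tool", "body": {
  "rows": [-1,0,0,0,0,1,0,0,0,0,1,0,0,0,0,1,0,0,0,0,1,0,0,0,0]
}}

```text
time: 29.53
position: [0.6597, 0.1091, 0.0147]
tool_rot: [1.0, -0.0, 0.001, 0.0]
ft_force: [0.2, 0.5, -1.0]
grip_width: 0.0679
grip_force: 0.0
```

Call:
{"method": "servo_tool", "body": {
  "rows": [1,0,0,0,0,1,0,0,0,0,1,0,0,0,0,1,0,0,0,0]
}}

```text
time: 29.87
position: [0.6594, 0.1093, 0.0142]
tool_rot: [1.0, -0.0, 0.0, -0.0]
ft_force: [-0.6, 1.3, 0.6]
grip_width: 0.0504
grip_force: 29.9
```

Call:
{"method": "servo_tool", "body": {
  "rows": [1,0,0,-0.01,0,1,0,0,-0.025,0,1,0,0,-0.03,0,1,0,0,-0.03,0,1,0,0,-0.015,0]
}}

```text
time: 30.28
position: [0.6613, 0.1091, 0.1284]
tool_rot: [1.0, -0.0, 0.003, 0.0]
ft_force: [0.9, 0.1, 0.1]
grip_width: 0.0504
grip_force: 29.9
```

Call:
{"method": "servo_tool", "body": {
  "rows": [1,0,0,0,0,1,0,0,0,0,1,0,0,0,0]
}}

```text
time: 30.53
position: [0.6581, 0.109, 0.1229]
tool_rot: [1.0, -0.0, -0.001, 0.0]
ft_force: [-0.8, 0.1, -1.1]
grip_width: 0.051
grip_force: 29.9
```

Run:
```python
from fit import *
p=robot.camera("side"); o=robot.get_obs();x=o["position"];print(x,o["grip_width"],o["ft_force"])
print(fit([p],"tub_small_centre",x[:2],x[2]-.014))
```

```text
[0.65778367 0.10905572 0.12226002] 0.05065203690931015 [-0.34540819  0.27249063 -2.47825493]
None
```

Call:
{"method": "servo_tool", "body": {
  "rows": [1,-0.011,-0.001,0,0,1,-0.025,-0.002,0,0,1,-0.025,-0.002,0,0,1,-0.025,-0.002,0,0,1,-0.025,-0.002,0,0]
}}

```text
time: 31.05
position: [0.5461, 0.1182, 0.1225]
tool_rot: [1.0, -0.0, -0.002, 0.0]
ft_force: [0.5, 0.7, -0.7]
grip_width: 0.0509
grip_force: 29.9
```

Call:
{"method": "servo_tool", "body": {
  "rows": [1,-0.025,-0.002,0,0,1,-0.025,0,0,0,1,-0.021,0,0,0,1,0,0,0,0,1,0,0,0,0]
}}

```text
time: 31.47
position: [0.4757, 0.1203, 0.1232]
tool_rot: [1.0, -0.0, -0.001, 0.0]
ft_force: [-0.2, -0.4, -0.9]
grip_width: 0.0507
grip_force: 29.9
```

Call:
{"method": "servo_tool", "body": {
  "rows": [1,0,0,0,0,1,0,0,0,0,1,0,0,0,0]
}}

```text
time: 31.72
position: [0.4787, 0.1201, 0.1239]
tool_rot: [1.0, -0.0, 0.001, -0.0]
ft_force: [0.3, 0.2, -0.1]
grip_width: 0.0507
grip_force: 29.9
```

Run:
```python
from fit import *
p=robot.camera("side"); o=robot.get_obs();x=o["position"];print(x,o["grip_width"],o["ft_force"])
print(fit([p],"tub_small_centre",x[:2],x[2]-.014))
cv2.imwrite("pics/c8.png",cv2.resize(p["pixels"][120:320,180:380],(400,400))[:,:,::-1])
```

```text
[0.47846665 0.12010681 0.1238744 ] 0.05083673076696387 [-0.33066867 -0.90894222 -0.0222604 ]
None
```

View pics/c8.png

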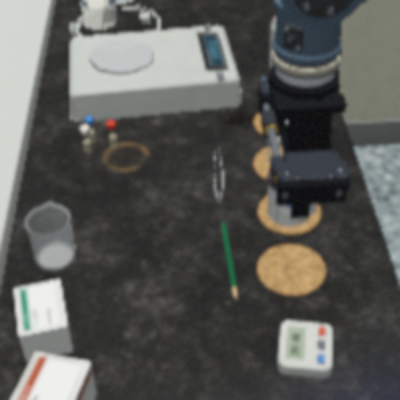

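The small tub has left its place (no tub near (150,300)) and is behind the near finger. Lower it onto mat_1.

Call:
{"method": "servo_tool", "body": {
  "rows": [1,-0.002,0,0.02,0,1,0,0,0.03,0,1,0,0,0.03,0,1,0,0,0.012,0,1,0,0,0.005,0]
}}

```text
time: 32.23
position: [0.4743, 0.1201, 0.0248]
tool_rot: [1.0, -0.0, -0.002, 0.0]
ft_force: [-0.2, -0.2, -0.5]
grip_width: 0.0509
grip_force: 29.9
```

Call:
{"method": "servo_tool", "body": {
  "rows": [1,0,0,0,0,1,0,0,0,0,1,0,0,0.003,0,1,0,0,0,0,1,0,0,0,0]
}}

```text
time: 32.65
position: [0.4759, 0.1203, 0.0248]
tool_rot: [1.0, -0.0, 0.001, -0.0]
ft_force: [-0.2, 0.2, -0.4]
grip_width: 0.0508
grip_force: 29.9
```

Call:
{"method": "servo_tool", "body": {
  "rows": [1,0,0,0.0025,0,1,0,0,0,0,1,0,0,0,0]
}}

```text
time: 32.9
position: [0.4754, 0.1202, 0.0217]
tool_rot: [1.0, -0.0, 0.0, -0.0]
ft_force: [0.3, 0.7, -0.7]
grip_width: 0.051
grip_force: 29.9
```

Call:
{"method": "servo_tool", "body": {
  "rows": [1,0,0,0.0015,0,1,0,0,0,0,1,0,0,0,0]
}}

```text
time: 33.15
position: [0.4752, 0.1202, 0.02]
tool_rot: [1.0, -0.0, -0.0, 0.0]
ft_force: [-0.5, -0.3, 0.8]
grip_width: 0.0507
grip_force: 29.9
```

Call:
{"method": "servo_tool", "body": {
  "rows": [1,0,0,0.0015,0,1,0,0,0,0,1,0,0,0,0]
}}

```text
time: 33.4
position: [0.4753, 0.1202, 0.0184]
tool_rot: [1.0, -0.0, -0.0, -0.0]
ft_force: [0.6, 1.3, -2.8]
grip_width: 0.0507
grip_force: 29.9
```

Call:
{"method": "servo_tool", "body": {
  "rows": [1,0,0,0.0005,0,1,0,0,0,0,1,0,0,0,0]
}}

```text
time: 33.65
position: [0.4754, 0.1202, 0.0182]
tool_rot: [1.0, -0.0, 0.0, -0.0]
ft_force: [0.4, 0.5, 0.2]
grip_width: 0.0507
grip_force: 29.9
```

Call:
{"method": "servo_tool", "body": {
  "rows": [1,0,0,0.0005,0,1,0,0,0,0,1,0,0,0,0]
}}

```text
time: 33.9
position: [0.4754, 0.1202, 0.0181]
tool_rot: [1.0, -0.0, 0.0, -0.0]
ft_force: [-1.3, 0.5, 5.6]
grip_width: 0.0506
grip_force: 29.8
```

Call:
{"method": "servo_tool", "body": {
  "rows": [0,0,0,0,0,-0.6,0,0,0,0,-1,0,0,0,0,-1,0,0,0,0,-1,0,0,0,0]
}}

```text
time: 34.32
position: [0.4754, 0.1202, 0.0174]
tool_rot: [1.0, -0.0, -0.0, -0.0]
ft_force: [-0.3, 0.5, -0.5]
grip_width: 0.07
grip_force: 0.0
```

Call:
{"method": "servo_tool", "body": {
  "rows": [-1,0,0,-0.01,0,-1,0,0,-0.03,0,-1,0,0,-0.04,0,-1,0,0,-0.04,0,-1,0,0,-0.04,0]
}}

```text
time: 34.73
position: [0.4745, 0.1202, 0.1796]
tool_rot: [1.0, -0.0, -0.0, -0.0]
ft_force: [1.7, -0.4, 0.5]
grip_width: 0.0864
grip_force: 0.0
```

Call:
{"method": "servo_tool", "body": {
  "rows": [-1,0,0,-0.04,0,-1,0,0,-0.04,0,-1,0,-0.04,-0.02,0,-1,0,-0.04,0,0,-1,0,-0.04,0,0]
}}

```text
time: 35.15
position: [0.4762, 0.2384, 0.2794]
tool_rot: [1.0, -0.002, 0.003, -0.001]
ft_force: [0.6, 0.0, -0.8]
grip_width: 0.0873
grip_force: 0.0
```

Call:
{"method": "servo_tool", "body": {
  "rows": [-1,0,-0.04,0,0,-1,0,-0.04,0,0,-1,0,-0.04,0,0,-1,0,-0.04,0,0,-1,0,0,0,0]
}}

```text
time: 35.57
position: [0.4745, 0.4042, 0.2766]
tool_rot: [1.0, 0.003, 0.001, -0.003]
ft_force: [1.3, -0.2, 0.0]
grip_width: 0.0867
grip_force: 0.0
```

Run:
```python
from fit import *
ps=[robot.camera(c) for c in("side","top")]
print(robot.get_obs()["position"])
M=[(.4768,.1208),(.4667,.0093),(.4573,-.0995),(.4475,-.2065)]
for n,x in zip(["tub_small_centre","tub_large_centre","bottle_small_centre","bottle_large_centre"],M): print(n,x,[fit([p],n,x,.004) for p in ps])
s=ps[0]["pixels"][80:280,180:380]; t=ps[1]["pixels"][190:270,230:430]
o=np.zeros((560,800,3),np.uint8); o[:240,:240]=cv2.resize(s,(240,240)); o[240:,:]=cv2.resize(t,(800,320))
cv2.imwrite("pics/c9.png",o[:,:,::-1])
```

```text
[0.47443294 0.3985388  0.27611001]
tub_small_centre (0.4768, 0.1208) [(array([0.4737, 0.1187]), np.float64(0.91), 1), (array([0.4757, 0.118 ]), np.float64(0.94), 1)]
tub_large_centre (0.4667, 0.0093) [(array([0.4629, 0.0083]), np.float64(0.87), 1), (array([0.4681, 0.0136]), np.float64(0.88), 1)]
bottle_small_centre (0.4573, -0.0995) [(array([ 0.4561, -0.1028]), np.float64(0.71), 1), (array([ 0.4589, -0.1008]), np.float64(0.78), 1)]
bottle_large_centre (0.4475, -0.2065) [(array([ 0.4451, -0.2178]), np.float64(0.51), 1), (array([ 0.4462, -0.2053]), np.float64(0.74), 1)]
```

View pics/c9.png

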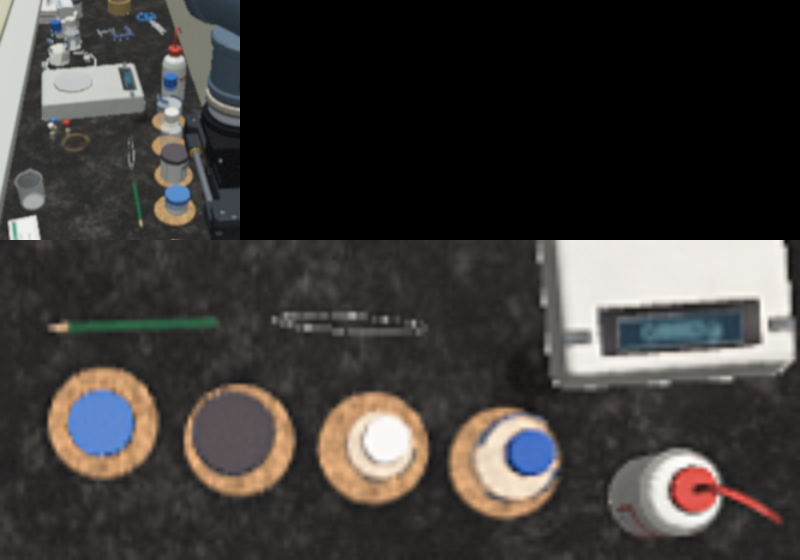

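All four stand upright on their mats in the right order (bottom crop (100,422), (233,432), (383,445), (520,457)), within about 4 mm of centre, and the wash bottle (665,495) stands undisturbed.

```bash
python3 -c "
from rig import robot
print(robot.hand_in())"
```

```text
the job is handed in; nothing more can be done
None
```

The job is handed in: from the wash bottle outwards the mats hold the large bottle, small bottle, large tub and small tub, all upright and within about 4 mm of centre in the top view, and the wash bottle was not moved (about 36 s used).

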